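# Change over two bench enclosures by their sashes

### The job

Two clear bench enclosures stand side by side, both with their vertical sliding sash left part-way up. First pull the sash of the enclosure that holds the amber bottle (blue handle) fully down so that it is shut, then raise the sash of the other one, with the white cup (green handle), fully up so that it can air. Leave the bottle and the cup standing where they are and let go of both handles.

Things in the scene. Friction and masses are not known exactly. Their poses are not given: they have to be found in the camera images.
- blue_handle (a point): Centre of the blue level pull bar, 16 mm thick (x), 116 long (y), 16 high, on end posts 40 mm above the top edge of the bottle enclosure's sash; clear all round. x: square to the sash, into the enclosure, away from the robot; y along the bar; z up. 210 mm above the bench when fully down (shut), 320 fully up; stops at both ends. Slides only vertically, stays where left: 9 N lifts it, 3 N lowers it.
- green_handle (a point): Centre of the green pull bar of the other enclosure (with the white cup); same sizes, axes, heights and forces as the blue. Each enclosure is fixed, 280 mm wide, its clear roof 160 mm above the bench; two sash guides, 136 mm either side of the bar's centre, reach 240 mm. Either enclosure may be left or right, each turned a little.
- amber_bottle: Amber glass bottle, black cap, 60 mm across, 115 mm high, standing in the enclosure with the blue handle, on its floor 12 mm above the bench, about 130 mm behind the sash. Origin at the centre of its underside, z up.
- beaker: White open cup, 60 mm across, 65 mm high, standing in the enclosure with the green handle, on its floor 12 mm above the bench, about 130 mm behind the sash. Origin at the centre of its underside, z up.

How it is judged:
On the way, in this order (a step that is already met when the one before it is completed fails the run):
1. the sash with the blue handle is fully down (height (world z) of blue_handle below 0.222 m), for 0.2 s.
2. the sash with the green handle is fully up (height (world z) of green_handle above 0.305 m), for 0.2 s.
At the end, for the whole second after the job is handed in: The blue-handled sash is shut (within 12 mm of fully down), the green-handled sash is fully up (within 15 mm), and the bottle and the cup stand upright within 30 mm of where they stood (height (world z) of blue_handle below 0.222 m and height (world z) of green_handle above 0.305 m and distance of each of amber_bottle, beaker from where it was at the start of the episode below 0.03 m and angle between each of amber_bottle, beaker's own z axis and vertical below 0.2 rad); the robot touches nothing.
It fails at once if the bottle or the cup is knocked over (angle between any of amber_bottle, beaker's own z axis and vertical above 0.5 rad).
It also fails if it takes over 48 s, if anything falls off the work surface, if the arm or the gripper's body presses on something with over 40 N, if the wrist force passes 120 N, or if a joint passes its speed limit or range.

### The arm

A 6-joint arm with a two-finger parallel gripper is mounted at the origin on the work surface. World frame = base frame: x ahead of the robot, y to its left, z up, the work surface at z = 0. Lengths are in m, angles in rad, forces in N, time in s.
With the tool pointing down it reaches from about 0.35 to 0.875 m from the base axis. Payload 15.5 kg.
Tool frame: the origin (TCP) lies between the finger pads; the fingertips stand 22 mm ahead of it and the grasp point (between the pads) lies 3 mm ahead of it; z points along the fingers, y is the line along which they close (so a half turn about z gives the same grasp; the last joint's range is limited). The gripper opens to 85 mm and grips with 20 to 120 N. Pads are 22 mm wide; open, the fingers measure 114 mm over their backs; the gripper's body (76 mm by 85 mm) begins 54 mm behind the grasp point. The pads swing forward as they close: fully open they stand 13 mm farther back than shut.
Start: joints at [1.024, 0.494, 1.345, -0, 1.302, -0.096], TCP at [0.273, 0.562, 0.253] pointing down, gripper open.
Joint ranges: [-2.91, 2.91], [-0.82, 2.16], [0.22, 2.67], [-1.22, 4.37], [0.12, 2.79], [-3.08, 3.08]. Speed limits (rad/s): [1.89, 1.89, 2.57, 3.01, 3.01, 3.01].

### API

Orientations are given as a 3x3 rotation matrix whose columns are the frame's x, y, z axes.
In Python, from workcell import * gives the robot as it stands. The module is installed in compiled form; this text tells all that it offers.
- The arm moves only by the tool step_arm, never from a script. Its argument "increments" is a list of rows, each an object of numbers: "x", "y", "z": the shift along the tool's x, y, z in mm; "wx", "wy", "wz": the turn, a rotation vector about the tool's x, y, z in degrees; "hand": the finger opening in mm, from 0 to 85.4. In form: [{"x": .., "y": .., "z": .., "wx": .., "wy": .., "wz": .., "hand": ..}, ...]. A call has 1 to 12 rows; each row shifts and turns the commanded pose from where the row before left it, along the tool's axes as they then stand; what a row does not reach is not made up. A row lasts 1/12 s, in which the tool goes at most 41.7 mm and 7.16 degrees, less where a joint would pass 70% of its speed; a pose out of reach is approached as far as the arm can. A call is refused whole if a number of a shift passes 41.7 or a number of a turn 7.16, either way. A call with a gripper value outside its range is refused whole. The fingers move at their own pace and stop on an object; "squeeze" is the grip in N (left out, the last holds). Time passes only in rows, so rows that do not move let the fingers close. It gives the time, the measured TCP pose, the force, the opening and the grip force at its end, in the units of the state.
- get_state(): the state, without advancing time (a new reading comes with each control period).
- get_image(name): name is "side" or "top"; returns a dict with "image" (420x560x3 uint8, red, green, blue), "fov_y" (degrees; the focal length in pixels is half the picture's height over the tangent of half this angle, whatever the lens; pixels are square), "cx", "cy" (the principal point, pixels), "R" (3x3) and "t" (3): a world point X has camera coordinates R X + t. Camera axes: x right, y down, z forward; pixel columns grow to the right and rows downward; lengths in m; the calibration is good to about 2 mm. A picture is of the moment at which its call begins. There is no depth.
- finish_job(): hands the job in; it is judged then, once.
The state is a dict: "t": time; "joint_pos": joint angles; "dq": joint speeds; "tau": joint torques, N m; "eef_pos": TCP position; "tcp_rot": TCP orientation; "wrist_force": force on the tool from outside, world axes, zero at the start; "ft_torque": the same for the moment, N m; "opening": finger opening in m; "gripper_force": force on a finger pad.
Only numpy, scipy, OpenCV 4.12 (cv2) and the standard library are available. Lean on these libraries where they do the work, as an engineer would, in place of code of your own. Each camera call takes 0.05 s, during which the arm holds its last target. There are 200 camera calls.

## Working session

There is one attempt and no reset: what is moved stays moved. The work goes in short steps, Python scripts to look and compute and a tool call to move; the robot and the scene stay as the last step left them, time stands still between calls to the robot, and variables do not carry over. Pictures are saved under pics/ and viewed, at most 10 in all, crops included, and the job is handed in when it is done.

Besides the shell and the picture viewer there is one more tool, called after "Call:" as name([rows], argument=value, ...), one row to a line, values as JSON. step_arm: Moves the arm, as the interface text tells. Its arguments: {"type":"object","properties":{"increments":{"type":"array","items":{"type":"object","properties":{"x":{"type":"number"},"y":{"type":"number"},"z":{"type":"number"},"wx":{"type":"number"},"wy":{"type":"number"},"wz":{"type":"number"},"hand":{"type":"number"}}}},"squeeze":{"type":"number"}},"required":["increments"]}

```bash
mkdir -p pics
python3 - <<'E'
from workcell import *
import cv2,pickle
d={}
for n in("side","top"):
    g=get_image(n);d[n]=g;cv2.imwrite(f"pics/{n}0.png",g["image"][:,:,::-1]);print(n,g["fov_y"],g["cx"],g["cy"],g["R"],g["t"])
pickle.dump(d,open("cam.pkl","wb"))
s=get_state();print(s)
E
```

```text
side 42.57619837209265 282.28244998575406 201.97241048200507 [[ 0.26736269  0.96356697  0.00747585]
 [ 0.91564891 -0.25163467 -0.31347578]
 [-0.30017373  0.09065698 -0.94956677]] [-0.15131005 -0.50135298  1.54691853]
top 53.93010996530196 286.25604907188824 210.84818405784148 [[-0.01053291 -0.99964092 -0.02463908]
 [-0.99226309  0.01349715 -0.12341711]
 [ 0.12370535  0.02314851 -0.99204896]] [0.02809669 0.60912509 0.96459377]
{'t': 0.1, 'joint_pos': array([ 1.02350287e+00,  4.94112263e-01,  1.34606283e+00, -2.26086456e-06,
        1.30251138e+00, -9.55121578e-02]), 'dq': array([-2.01164674e-03, -3.01078605e-03, -1.93397544e-03,  7.69452053e-05,
        4.39395835e-04, -4.41514341e-04]), 'tau': array([ 1.20154462e-03, -8.83582592e+01, -3.84566689e+01, -1.06657487e-04,
        5.22439092e-03, -1.54465406e-04]), 'eef_pos': array([0.272703  , 0.56203431, 0.25276748]), 'tcp_rot': array([[-8.99671106e-01,  4.36567956e-01, -5.67336552e-04],
       [ 4.36568312e-01,  8.99670625e-01, -9.35184060e-04],
       [ 1.02144637e-04, -1.08903924e-03, -9.99999402e-01]]), 'wrist_force': array([-0.41122035,  0.76377492, -0.11236161]), 'ft_torque': array([ 0.00340945, -0.03400839,  0.02568439]), 'gripper_force': 0.0, 'opening': 0.08532922430758737}
```

View pics/side0.png

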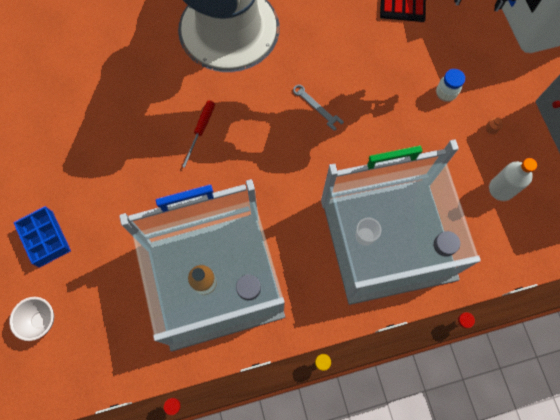

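View pics/top0.png

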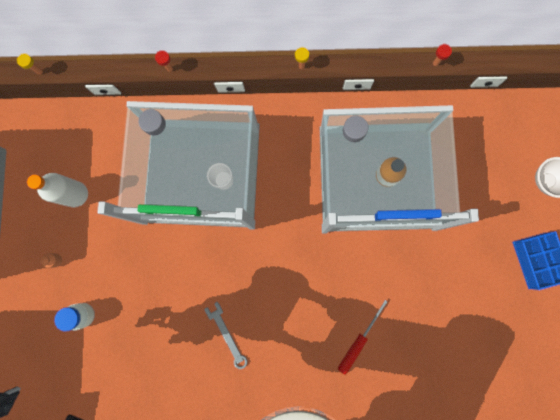

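Side view: blue bar spans (158,202)-(212,190), green (370,160)-(421,152). Top view: green (139,209)-(199,211), blue (377,215)-(440,214).

```bash
cat > h.py <<'E'
import numpy as np,cv2
def rays(g,u,v):
    f=210/np.tan(np.radians(g["fov_y"]/2))
    d=g["R"].T@np.array([(u-g["cx"])/f,(v-g["cy"])/f,1]);return -g["R"].T@g["t"],d/np.linalg.norm(d)
def tri(gs,ps):
    A=0;b=0;rs=[rays(g,*p) for g,p in zip(gs,ps)]
    for c,d in rs: M=np.eye(3)-np.outer(d,d);A=A+M;b=b+M@c
    X=np.linalg.solve(A,b);return X,[np.linalg.norm((np.eye(3)-np.outer(d,d))@(X-c)) for c,d in rs]
def proj(g,X):
    f=210/np.tan(np.radians(g["fov_y"]/2));c=g["R"]@X+g["t"];return c[:2]/c[2]*f+[g["cx"],g["cy"]]
def bar(g,box,col):
    x0,y0,x1,y1=box;im=g["image"][y0:y1,x0:x1].astype(int);r,gr,b=im[...,0],im[...,1],im[...,2]
    m=(b>1.5*np.maximum(r,gr))&(b>60) if col=="b" else (gr>1.3*np.maximum(r,b))&(gr>50)
    n,l,s,_=cv2.connectedComponentsWithStats(m.astype(np.uint8))
    k=1+s[1:,4].argmax();p=np.argwhere(l==k)[:,::-1].astype(np.float32)
    c,wh,a=cv2.minAreaRect(p);q=p-p.mean(0);ax=np.linalg.svd(q,full_matrices=False)[2][0];ax*=np.sign(ax[0])
    t=q@ax;c=p.mean(0)+ax*(t.max()+t.min())/2;h=(t.max()-t.min())/2
    return np.array([c-ax*h,c,c+ax*h])+[x0,y0]
E
python3 - <<'E'
from h import *;import pickle
d=pickle.load(open("cam.pkl","rb"));S,T=d["side"],d["top"]
for c,bs,bt in(("b",(150,180,225,215),(370,203,448,226)),("g",(360,140,430,172),(132,200,206,222))):
    a=bar(S,bs,c);b=bar(T,bt,c)[::-1];print(c,a.round(1).tolist(),b.round(1).tolist())
    P=[tri((S,T),(x,y)) for x,y in zip(a,b)]
    for p,r in P:print(p.round(4),np.round(r,4))
    v=P[2][0]-P[0][0];print("len",np.linalg.norm(v),"yaw",np.degrees(np.arctan2(-v[0],v[1])))
    for g,n,box in((S,"s",bs),(T,"t",bt)):
        x0,y0,x1,y1=box;cv2.imwrite(f"pics/{c}{n}.png",cv2.resize(g["image"][y0:y1,x0:x1,::-1],(380,160),interpolation=cv2.INTER_CUBIC))
cv2.imwrite("pics/crops.png",np.vstack([np.hstack([cv2.imread(f"pics/{c}{n}.png") for n in"st"]) for c in"bg"]))
E
```

```text
b [[156.2, 203.7], [184.0, 196.2], [211.7, 188.7]] [[441.0, 213.1], [407.9, 214.1], [374.9, 215.1]]
[ 0.5719 -0.2683  0.275 ] [0. 0.]
[ 0.5707 -0.2099  0.2728] [0.0013 0.0013]
[ 0.5695 -0.1507  0.2712] [0.0024 0.0024]
len 0.11771353819768025 yaw 1.1613123678830937
g [[366.5, 161.2], [393.9, 155.2], [421.3, 149.2]] [[200.1, 211.0], [169.0, 209.5], [137.9, 208.1]]
[0.5855 0.1813 0.2449] [0.0012 0.0012]
[0.5888 0.2414 0.2477] [0.001 0.001]
[0.5921 0.3015 0.2504] [0.0006 0.0006]
len 0.12055178006761151 yaw -3.12655589219033
```

View pics/crops.png

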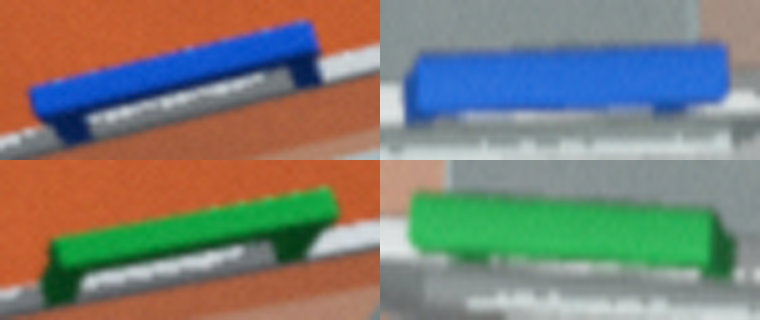

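Bars found: blue near (0.571, -0.210, 0.274), green near (0.588, 0.241, 0.248), with yaws of about +1° and -3°. I'll raise the tool, then go over to blue.

Call:
step_arm([
  {"z": -35},
  {"z": -35},
  {"z": -30},
  {"x": -25.2,"y": -23.5},
  {"x": -25.2,"y": -23.5},
  {"x": -25.2,"y": -23.5},
  {"x": -25.2,"y": -23.5},
  {"x": -25.2,"y": -23.5},
  {"x": -25.2,"y": -23.5},
  {"x": -25.2,"y": -23.5},
  {"x": -25.2,"y": -23.5},
  {"x": -25.2,"y": -23.5},
])

```text
invalid input at $.increments[0]: expected keys x, y, z, wx, wy, wz, hand
```

Call:
step_arm([
  {"x": -25.2,"y": -23.5},
  {"x": -25.2,"y": -23.5},
  {"x": -25.2,"y": -23.5},
  {"x": -25.2,"y": -23.5},
  {"x": -25.2,"y": -23.5},
  {"x": -25.2,"y": -23.5},
  {"x": -25.2,"y": -23.5},
  {"x": -25.2,"y": -23.5},
  {"x": -25.2,"y": -23.5},
  {"x": -25.2,"y": -23.5},
  {"x": -25.2,"y": -23.5},
  {"x": -25.2,"y": -23.5},
])

```text
invalid input at $.increments[0]: expected keys x, y, z, wx, wy, wz, hand
```

Call:
step_arm([
  {"x": -25.2,"y": -23.5},
  {"x": -25.2,"y": -23.5},
  {"x": -25.2,"y": -23.5},
  {"wz": 7},
  {"wz": 7},
  {"wz": 7},
  {"wz": 7},
  {"wz": 7},
  {"wz": 7},
  {"wz": 7},
  {"wz": 7},
  {"wz": 7},
])

```text
invalid input at $.increments[0]: expected keys x, y, z, wx, wy, wz, hand
```

Run:
```python
from workcell import *
from h import *
import pickle
s=get_state();print(s["t"],s["eef_pos"],s["tcp_rot"].round(4),s["joint_pos"].round(2))
for n in("side","top"):
    g=get_image(n);cv2.imwrite(f"pics/{n}1.png",g["image"][:,:,::-1])
    tip=s["eef_pos"]+s["tcp_rot"][:,2]*.022;print(n,proj(g,tip).round(1))
    u,v=proj(g,np.array([.571,-.21,.275]));u=int(u);v=int(v)
    c=g["image"][max(v-70,0):v+70,max(u-70,0):u+70,::-1];cv2.imwrite(f"pics/c{n}1.png",cv2.resize(c,(400,400)));print(u-70,v-70)
cv2.imwrite("pics/c1.png",np.hstack([cv2.imread("pics/cside1.png"),cv2.imread("pics/ctop1.png")]))
```

```text
0.1 [0.272703   0.56203431 0.25276748] [[-8.997e-01  4.366e-01 -6.000e-04]
 [ 4.366e-01  8.997e-01 -9.000e-04]
 [ 1.000e-04 -1.100e-03 -1.000e+00]] [ 1.02  0.49  1.35 -0.    1.3  -0.1 ]
side [475.5   8.6]
114 126
top [2.000e-01 3.784e+02]
338 143
```

View pics/c1.png

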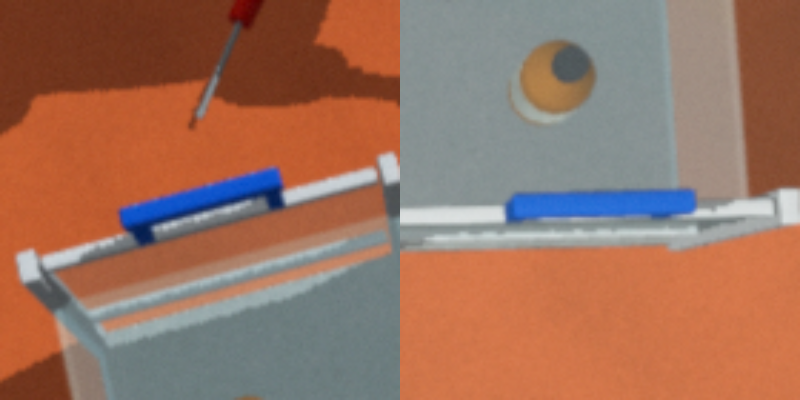

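The rows need every key, and the crops show the blue bar unchanged. I'll resend them.

Call:
step_arm([
  {"x": -28.8,"y": -26.9,"z": -10,"wx": 0,"wy": 0,"wz": 0,"hand": 85},
  {"x": -28.8,"y": -26.9,"z": -10,"wx": 0,"wy": 0,"wz": 0,"hand": 85},
  {"x": -28.8,"y": -26.9,"z": -10,"wx": 0,"wy": 0,"wz": 0,"hand": 85},
  {"x": -28.8,"y": -26.9,"z": -10,"wx": 0,"wy": 0,"wz": 0,"hand": 85},
  {"x": -28.8,"y": -26.9,"z": -10,"wx": 0,"wy": 0,"wz": 0,"hand": 85},
  {"x": -28.8,"y": -26.9,"z": -10,"wx": 0,"wy": 0,"wz": 0,"hand": 85},
  {"x": -28.8,"y": -26.9,"z": -10,"wx": 0,"wy": 0,"wz": 0,"hand": 85},
  {"x": -28.8,"y": -26.9,"z": -10,"wx": 0,"wy": 0,"wz": 0,"hand": 85},
  {"x": -28.8,"y": -26.9,"z": -10,"wx": 0,"wy": 0,"wz": 0,"hand": 85},
  {"x": -28.8,"y": -26.9,"z": -10,"wx": 0,"wy": 0,"wz": 0,"hand": 85},
  {"x": -28.8,"y": -26.9,"z": 0,"wx": 0,"wy": 0,"wz": 0,"hand": 85},
  {"x": -28.8,"y": -26.9,"z": 0,"wx": 0,"wy": 0,"wz": 0,"hand": 85},
])

```text
t: 1.2
eef_pos: [0.4433, 0.1191, 0.354]
tcp_rot: [[-0.9, 0.437, 0.001], [0.437, 0.9, 0.0], [-0.001, 0.001, -1.0]]
wrist_force: [1.2, 1.0, -0.3]
opening: 0.0848
gripper_force: 0.0
```

Call:
step_arm([
  {"x": -28.8,"y": -26.9,"z": 0,"wx": 0,"wy": 0,"wz": 0,"hand": 85},
  {"x": -28.8,"y": -26.9,"z": 0,"wx": 0,"wy": 0,"wz": 0,"hand": 85},
  {"x": -28.8,"y": -26.9,"z": 0,"wx": 0,"wy": 0,"wz": 0,"hand": 85},
  {"x": -28.8,"y": -26.9,"z": 0,"wx": 0,"wy": 0,"wz": 0,"hand": 85},
  {"x": -28.8,"y": -26.9,"z": 0,"wx": 0,"wy": 0,"wz": 0,"hand": 85},
  {"x": -28.8,"y": -26.9,"z": 0,"wx": 0,"wy": 0,"wz": 0,"hand": 85},
  {"x": -28.8,"y": -26.9,"z": 0,"wx": 0,"wy": 0,"wz": 0,"hand": 85},
  {"x": -28.8,"y": -26.9,"z": 0,"wx": 0,"wy": 0,"wz": 0,"hand": 85},
  {"x": -28.8,"y": -26.9,"z": 0,"wx": 0,"wy": 0,"wz": 0,"hand": 85},
])

```text
t: 1.95
eef_pos: [0.5706, -0.212, 0.3532]
tcp_rot: [[-0.9, 0.437, -0.0], [0.437, 0.9, 0.0], [0.0, 0.0, -1.0]]
wrist_force: [0.6, 0.3, 0.2]
opening: 0.085
gripper_force: 0.0
```

Call:
step_arm([
  {"x": 0,"y": 0,"z": 0,"wx": 0,"wy": 0,"wz": 7,"hand": 85},
  {"x": 0,"y": 0,"z": 0,"wx": 0,"wy": 0,"wz": 7,"hand": 85},
  {"x": 0,"y": 0,"z": 0,"wx": 0,"wy": 0,"wz": 7,"hand": 85},
  {"x": 0,"y": 0,"z": 0,"wx": 0,"wy": 0,"wz": 7,"hand": 85},
  {"x": 0,"y": 0,"z": 0,"wx": 0,"wy": 0,"wz": 7,"hand": 85},
  {"x": 0,"y": 0,"z": 0,"wx": 0,"wy": 0,"wz": 7,"hand": 85},
  {"x": 0,"y": 0,"z": 0,"wx": 0,"wy": 0,"wz": 7,"hand": 85},
  {"x": 0,"y": 0,"z": 0,"wx": 0,"wy": 0,"wz": 7,"hand": 85},
  {"x": 0,"y": 0,"z": 0,"wx": 0,"wy": 0,"wz": 7,"hand": 85},
  {"x": 0,"y": 0,"z": 0,"wx": 0,"wy": 0,"wz": 0,"hand": 85},
])

```text
t: 2.78
eef_pos: [0.5703, -0.2099, 0.3531]
tcp_rot: [[-0.013, 1.0, -0.0], [1.0, 0.013, 0.0], [0.0, -0.0, -1.0]]
wrist_force: [0.5, -0.3, -0.3]
opening: 0.0849
gripper_force: 0.0
```

Run:
```python
from workcell import *
from h import *
s=get_state();print(s["t"],s["eef_pos"],s["tcp_rot"].round(4),s["joint_pos"].round(2))
print("to blue, tool mm",(s["tcp_rot"].T@(np.array([.571,-.21,.275])-s["eef_pos"])*1000).round(1))
for n in("side","top"):
    g=get_image(n)
    u,v=proj(g,np.array([.571,-.21,.275])).astype(int)
    c=g["image"][max(v-70,0):v+70,max(u-70,0):u+70,::-1];cv2.imwrite(f"pics/c{n}1.png",cv2.resize(c,(400,400)))
cv2.imwrite("pics/c2.png",np.hstack([cv2.imread("pics/cside1.png"),cv2.imread("pics/ctop1.png")]))
```

```text
2.7833 [ 0.57026748 -0.20993347  0.35309062] [[-1.280e-02  9.999e-01 -4.000e-04]
 [ 9.999e-01  1.280e-02  1.000e-04]
 [ 1.000e-04 -4.000e-04 -1.000e+00]] [-0.45  0.39  1.24 -0.    1.51 -0.46]
to blue, tool mm [-0.1  0.8 78.1]
```

View pics/c2.png

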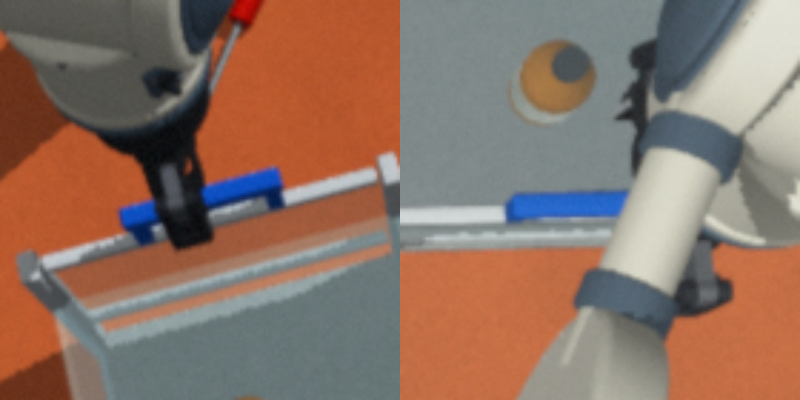

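Blue bar lies between the fingers, near mid-bar. I'll descend and close.

Call:
step_arm([
  {"x": 0,"y": 0,"z": 25,"wx": 0,"wy": 0,"wz": 0,"hand": 85},
  {"x": 0,"y": 0,"z": 25,"wx": 0,"wy": 0,"wz": 0,"hand": 85},
  {"x": 0,"y": 0,"z": 15,"wx": 0,"wy": 0,"wz": 0,"hand": 85},
  {"x": 0,"y": 0,"z": 10,"wx": 0,"wy": 0,"wz": 0,"hand": 60},
  {"x": 0,"y": 0,"z": 0,"wx": 0,"wy": 0,"wz": 0,"hand": 35},
  {"x": 0,"y": 0,"z": 0,"wx": 0,"wy": 0,"wz": 0,"hand": 10},
  {"x": 0,"y": 0,"z": 0,"wx": 0,"wy": 0,"wz": 0,"hand": 5},
  {"x": 0,"y": 0,"z": 0,"wx": 0,"wy": 0,"wz": 0,"hand": 5},
  {"x": 0,"y": 0,"z": 0,"wx": 0,"wy": 0,"wz": 0,"hand": 5},
  {"x": 0,"y": 0,"z": 0,"wx": 0,"wy": 0,"wz": 0,"hand": 5},
], squeeze=40)

```text
t: 3.72
eef_pos: [0.571, -0.2102, 0.2793]
tcp_rot: [[-0.02, 1.0, 0.002], [1.0, 0.02, -0.001], [-0.001, 0.002, -1.0]]
wrist_force: [3.0, 0.2, 4.0]
opening: 0.0151
gripper_force: 44.6
```

Call:
step_arm([
  {"x": 0,"y": 0,"z": 10,"wx": 0,"wy": 0,"wz": 0,"hand": 5},
  {"x": 0,"y": 0,"z": 10,"wx": 0,"wy": 0,"wz": 0,"hand": 5},
  {"x": 0,"y": 0,"z": 10,"wx": 0,"wy": 0,"wz": 0,"hand": 5},
  {"x": 0,"y": 0,"z": 10,"wx": 0,"wy": 0,"wz": 0,"hand": 5},
  {"x": 0,"y": 0,"z": 10,"wx": 0,"wy": 0,"wz": 0,"hand": 5},
  {"x": 0,"y": 0,"z": 4,"wx": 0,"wy": 0,"wz": 0,"hand": 5},
  {"x": 0,"y": 0,"z": 2,"wx": 0,"wy": 0,"wz": 0,"hand": 5},
  {"x": 0,"y": 0,"z": 2,"wx": 0,"wy": 0,"wz": 0,"hand": 5},
  {"x": 0,"y": 0,"z": 0,"wx": 0,"wy": 0,"wz": 0,"hand": 5},
])

```text
t: 4.47
eef_pos: [0.5709, -0.2102, 0.2194]
tcp_rot: [[-0.019, 1.0, 0.001], [1.0, 0.019, -0.0], [-0.0, 0.001, -1.0]]
wrist_force: [9.0, -2.0, -4.9]
opening: 0.0151
gripper_force: 43.4
```

Call:
step_arm([
  {"x": 0,"y": 0,"z": 2,"wx": 0,"wy": 0,"wz": 0,"hand": 5},
  {"x": 0,"y": 0,"z": 2,"wx": 0,"wy": 0,"wz": 0,"hand": 5},
  {"x": 0,"y": 0,"z": 1,"wx": 0,"wy": 0,"wz": 0,"hand": 5},
  {"x": 0,"y": 0,"z": 0,"wx": 0,"wy": 0,"wz": 0,"hand": 5},
])

```text
t: 4.8
eef_pos: [0.571, -0.2102, 0.2147]
tcp_rot: [[-0.019, 1.0, 0.001], [1.0, 0.019, -0.0], [-0.0, 0.001, -1.0]]
wrist_force: [8.7, 0.5, -1.2]
opening: 0.0154
gripper_force: 44.0
```

Call:
step_arm([
  {"x": 0,"y": 0,"z": 1,"wx": 0,"wy": 0,"wz": 0,"hand": 5},
  {"x": 0,"y": 0,"z": 1,"wx": 0,"wy": 0,"wz": 0,"hand": 5},
  {"x": 0,"y": 0,"z": 0,"wx": 0,"wy": 0,"wz": 0,"hand": 5},
])

```text
t: 5.05
eef_pos: [0.5709, -0.2101, 0.2127]
tcp_rot: [[-0.019, 1.0, 0.001], [1.0, 0.019, -0.0], [-0.0, 0.001, -1.0]]
wrist_force: [7.0, -1.7, 0.7]
opening: 0.0153
gripper_force: 44.2
```

Call:
step_arm([
  {"x": 0,"y": 0,"z": 1,"wx": 0,"wy": 0,"wz": 0,"hand": 5},
  {"x": 0,"y": 0,"z": 1,"wx": 0,"wy": 0,"wz": 0,"hand": 5},
  {"x": 0,"y": 0,"z": 0,"wx": 0,"wy": 0,"wz": 0,"hand": 5},
])

```text
t: 5.3
eef_pos: [0.571, -0.2102, 0.2122]
tcp_rot: [[-0.02, 1.0, 0.002], [1.0, 0.02, -0.001], [-0.001, 0.002, -1.0]]
wrist_force: [0.8, 2.4, 21.0]
opening: 0.0153
gripper_force: 47.0
```

Run:
```python
from workcell import *
from h import *
for n in("side","top"):
    g=get_image(n)
    u,v=proj(g,np.array([.571,-.21,.21])).astype(int)
    c=g["image"][max(v-70,0):v+70,max(u-70,0):u+70,::-1].copy();cv2.imwrite(f"pics/c{n}1.png",cv2.resize(c,(400,400)))
    for z in (.21,.23): print(n,z,[((proj(g,np.array([.571,y,z]))-[u-70,v-70])*400/140).round() for y in(-.268,-.152)])
cv2.imwrite("pics/c3.png",np.hstack([cv2.imread("pics/cside1.png"),cv2.imread("pics/ctop1.png")]))
```

```text
side 0.21 [array([125., 222.]), array([276., 183.])]
side 0.23 [array([120., 214.]), array([273., 175.])]
top 0.21 [array([284., 201.]), array([117., 203.])]
top 0.23 [array([294., 198.]), array([122., 200.])]
```

View pics/c3.png

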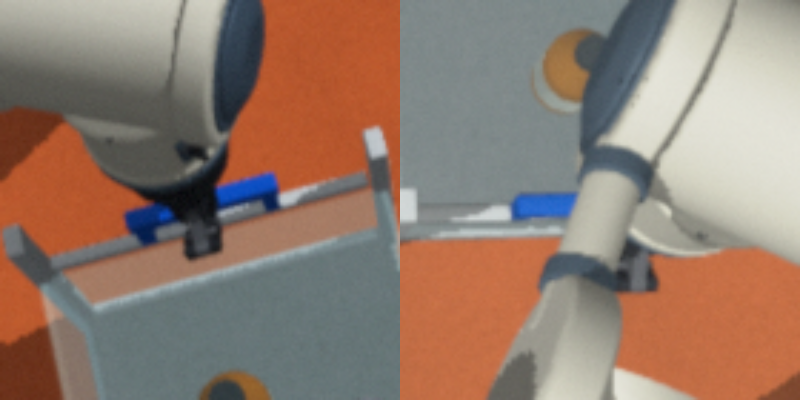

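Blue is shut: the stop pushed back with 21 N and the picture shows the sash down on the floor. Releasing and going over to green.

Call:
step_arm([
  {"x": 0,"y": 0,"z": -1.5,"wx": 0,"wy": 0,"wz": 0,"hand": 5},
  {"x": 0,"y": 0,"z": 0,"wx": 0,"wy": 0,"wz": 0,"hand": 40},
  {"x": 0,"y": 0,"z": 0,"wx": 0,"wy": 0,"wz": 0,"hand": 85},
  {"x": 0,"y": 0,"z": 0,"wx": 0,"wy": 0,"wz": 0,"hand": 85},
  {"x": 0,"y": 0,"z": 0,"wx": 0,"wy": 0,"wz": 0,"hand": 85},
  {"x": 0,"y": 0,"z": 0,"wx": 0,"wy": 0,"wz": 0,"hand": 85},
  {"x": 0,"y": 0,"z": -20,"wx": 0,"wy": 0,"wz": 0,"hand": 85},
  {"x": 0,"y": 0,"z": -30,"wx": 0,"wy": 0,"wz": 0,"hand": 85},
  {"x": 0,"y": 0,"z": -35,"wx": 0,"wy": 0,"wz": 0,"hand": 85},
  {"x": 0,"y": 0,"z": -35,"wx": 0,"wy": 0,"wz": 0,"hand": 85},
  {"x": 0,"y": 0,"z": 0,"wx": 0,"wy": 0,"wz": 0,"hand": 85},
])

```text
t: 6.32
eef_pos: [0.5723, -0.2109, 0.3396]
tcp_rot: [[-0.019, 1.0, 0.009], [1.0, 0.02, -0.004], [-0.004, 0.009, -1.0]]
wrist_force: [0.3, -1.1, 1.1]
opening: 0.0852
gripper_force: 0.0
```

Call:
step_arm([
  {"x": 37.5,"y": 2.2,"z": 0,"wx": 0,"wy": 0,"wz": 0,"hand": 85},
  {"x": 37.5,"y": 2.2,"z": 0,"wx": 0,"wy": 0,"wz": 0,"hand": 85},
  {"x": 37.5,"y": 2.2,"z": 0,"wx": 0,"wy": 0,"wz": 0,"hand": 85},
  {"x": 37.5,"y": 2.2,"z": 0,"wx": 0,"wy": 0,"wz": 0,"hand": 85},
  {"x": 37.5,"y": 2.2,"z": 0,"wx": 0,"wy": 0,"wz": 0,"hand": 85},
  {"x": 37.5,"y": 2.2,"z": 0,"wx": 0,"wy": 0,"wz": 0,"hand": 85},
  {"x": 37.5,"y": 2.2,"z": 0,"wx": 0,"wy": 0,"wz": 0,"hand": 85},
  {"x": 37.5,"y": 2.2,"z": 0,"wx": 0,"wy": 0,"wz": 0,"hand": 85},
  {"x": 37.5,"y": 2.2,"z": 0,"wx": 0,"wy": 0,"wz": 0,"hand": 85},
  {"x": 37.5,"y": 2.2,"z": 0,"wx": 0,"wy": 0,"wz": 0,"hand": 85},
  {"x": 37.5,"y": 2.2,"z": 0,"wx": 0,"wy": 0,"wz": 0,"hand": 85},
  {"x": 37.5,"y": 2.2,"z": 0,"wx": 0,"wy": 0,"wz": 4.2,"hand": 85},
])

```text
t: 7.32
eef_pos: [0.5876, 0.2424, 0.3325]
tcp_rot: [[0.052, 0.999, -0.0], [0.999, -0.052, -0.0], [-0.0, -0.0, -1.0]]
wrist_force: [0.8, 1.2, -0.2]
opening: 0.0848
gripper_force: 0.0
```

Run:
```python
from workcell import *
from h import *
s=get_state();print(s["t"],s["eef_pos"],s["tcp_rot"].round(4))
print("to green, tool mm",(s["tcp_rot"].T@(np.array([.588,.241,.248])-s["eef_pos"])*1000).round(1))
for n in("side","top"):
    g=get_image(n)
    if n=="top":
        a=bar(g,(370,195,450,235),"b");print(a.round(1).tolist(),[proj(g,np.array([.571,y,.21])).round(1) for y in(-.268,-.21,-.152)])
    u,v=proj(g,np.array([.588,.241,.248])).astype(int)
    c=g["image"][max(v-70,0):v+70,max(u-70,0):u+70,::-1];cv2.imwrite(f"pics/c{n}1.png",cv2.resize(c,(400,400)))
cv2.imwrite("pics/c4.png",np.hstack([cv2.imread("pics/cside1.png"),cv2.imread("pics/ctop1.png")]))
```

```text
7.3167 [0.58764171 0.24235947 0.33254588] [[ 5.220e-02  9.986e-01 -1.000e-04]
 [ 9.986e-01 -5.220e-02 -1.000e-04]
 [-1.000e-04 -1.000e-04 -1.000e+00]]
to green, tool mm [-1.3  0.4 84.5]
[[369.9, 218.9], [399.4, 218.1], [429.0, 217.2]] [array([429.5, 217.4]), array([400.2, 217.8]), array([370.9, 218.2])]
```

View pics/c4.png

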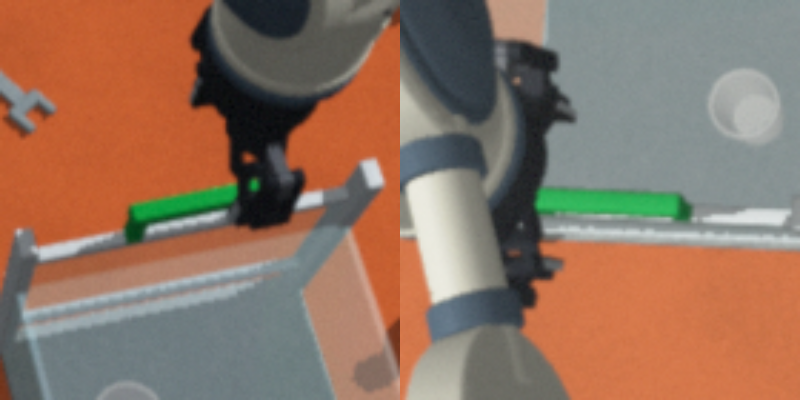

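Blue stays at z≈0.21, its ends matching the prediction within 1.5 px. The fingers straddle the green bar, so I'll descend and grip.

Call:
step_arm([
  {"x": 0,"y": 0,"z": 25,"wx": 0,"wy": 0,"wz": 0,"hand": 85},
  {"x": 0,"y": 0,"z": 25,"wx": 0,"wy": 0,"wz": 0,"hand": 85},
  {"x": 0,"y": 0,"z": 20,"wx": 0,"wy": 0,"wz": 0,"hand": 85},
  {"x": 0,"y": 0,"z": 12,"wx": 0,"wy": 0,"wz": 0,"hand": 60},
  {"x": 0,"y": 0,"z": 0,"wx": 0,"wy": 0,"wz": 0,"hand": 35},
  {"x": 0,"y": 0,"z": 0,"wx": 0,"wy": 0,"wz": 0,"hand": 10},
  {"x": 0,"y": 0,"z": 0,"wx": 0,"wy": 0,"wz": 0,"hand": 5},
  {"x": 0,"y": 0,"z": 0,"wx": 0,"wy": 0,"wz": 0,"hand": 5},
  {"x": 0,"y": 0,"z": 0,"wx": 0,"wy": 0,"wz": 0,"hand": 5},
  {"x": 0,"y": 0,"z": 0,"wx": 0,"wy": 0,"wz": 0,"hand": 5},
], squeeze=50)

```text
t: 8.25
eef_pos: [0.5889, 0.2405, 0.2519]
tcp_rot: [[0.054, 0.999, 0.003], [0.999, -0.054, 0.001], [0.001, 0.003, -1.0]]
wrist_force: [4.7, -0.8, 2.7]
opening: 0.0151
gripper_force: 52.7
```

Call:
step_arm([
  {"x": 0,"y": 0,"z": -8,"wx": 0,"wy": 0,"wz": 0,"hand": 5},
  {"x": 0,"y": 0,"z": -8,"wx": 0,"wy": 0,"wz": 0,"hand": 5},
  {"x": 0,"y": 0,"z": -8,"wx": 0,"wy": 0,"wz": 0,"hand": 5},
  {"x": 0,"y": 0,"z": -8,"wx": 0,"wy": 0,"wz": 0,"hand": 5},
  {"x": 0,"y": 0,"z": -8,"wx": 0,"wy": 0,"wz": 0,"hand": 5},
  {"x": 0,"y": 0,"z": -8,"wx": 0,"wy": 0,"wz": 0,"hand": 5},
  {"x": 0,"y": 0,"z": -8,"wx": 0,"wy": 0,"wz": 0,"hand": 5},
  {"x": 0,"y": 0,"z": -8,"wx": 0,"wy": 0,"wz": 0,"hand": 5},
  {"x": 0,"y": 0,"z": 0,"wx": 0,"wy": 0,"wz": 0,"hand": 5},
])

```text
t: 9.0
eef_pos: [0.5889, 0.2405, 0.3164]
tcp_rot: [[0.054, 0.999, 0.003], [0.999, -0.054, 0.0], [0.001, 0.003, -1.0]]
wrist_force: [4.9, -1.0, 2.2]
opening: 0.0153
gripper_force: 52.7
```

Call:
step_arm([
  {"x": 0,"y": 0,"z": -2,"wx": 0,"wy": 0,"wz": 0,"hand": 5},
  {"x": 0,"y": 0,"z": -2,"wx": 0,"wy": 0,"wz": 0,"hand": 5},
  {"x": 0,"y": 0,"z": -1,"wx": 0,"wy": 0,"wz": 0,"hand": 5},
  {"x": 0,"y": 0,"z": 0,"wx": 0,"wy": 0,"wz": 0,"hand": 5},
])

```text
t: 9.33
eef_pos: [0.5889, 0.2405, 0.32]
tcp_rot: [[0.054, 0.999, 0.002], [0.999, -0.054, 0.0], [0.0, 0.002, -1.0]]
wrist_force: [8.3, 0.6, -4.5]
opening: 0.0152
gripper_force: 51.6
```

Call:
step_arm([
  {"x": 0,"y": 0,"z": -1,"wx": 0,"wy": 0,"wz": 0,"hand": 5},
  {"x": 0,"y": 0,"z": -1,"wx": 0,"wy": 0,"wz": 0,"hand": 5},
  {"x": 0,"y": 0,"z": 0,"wx": 0,"wy": 0,"wz": 0,"hand": 5},
])

```text
t: 9.58
eef_pos: [0.5889, 0.2405, 0.3219]
tcp_rot: [[0.054, 0.999, 0.002], [0.999, -0.054, 0.0], [0.0, 0.002, -1.0]]
wrist_force: [8.7, -0.2, -6.0]
opening: 0.015
gripper_force: 51.3
```

The bar should be near 0.32 now; releasing and backing off upward.

Call:
step_arm([
  {"x": 0,"y": 0,"z": 0,"wx": 0,"wy": 0,"wz": 0,"hand": 5},
  {"x": 0,"y": 0,"z": 0,"wx": 0,"wy": 0,"wz": 0,"hand": 40},
  {"x": 0,"y": 0,"z": 0,"wx": 0,"wy": 0,"wz": 0,"hand": 85},
  {"x": 0,"y": 0,"z": 0,"wx": 0,"wy": 0,"wz": 0,"hand": 85},
  {"x": 0,"y": 0,"z": 0,"wx": 0,"wy": 0,"wz": 0,"hand": 85},
  {"x": 0,"y": 0,"z": 0,"wx": 0,"wy": 0,"wz": 0,"hand": 85},
  {"x": 0,"y": 0,"z": -20,"wx": 0,"wy": 0,"wz": 0,"hand": 85},
  {"x": 0,"y": 0,"z": -30,"wx": 0,"wy": 0,"wz": 0,"hand": 85},
  {"x": 0,"y": 0,"z": -30,"wx": 0,"wy": 0,"wz": 0,"hand": 85},
  {"x": 0,"y": 0,"z": 0,"wx": 0,"wy": 0,"wz": 0,"hand": 85},
  {"x": 0,"y": 0,"z": 0,"wx": 0,"wy": 0,"wz": 0,"hand": 85},
])

```text
t: 10.5
eef_pos: [0.5885, 0.2406, 0.4037]
tcp_rot: [[0.054, 0.999, 0.003], [0.999, -0.054, 0.001], [0.001, 0.003, -1.0]]
wrist_force: [0.1, 0.1, -0.0]
opening: 0.0849
gripper_force: 0.0
```

Call:
step_arm([
  {"x": -35,"y": 0,"z": 0,"wx": 0,"wy": 0,"wz": 0,"hand": 85},
  {"x": -35,"y": 0,"z": 0,"wx": 0,"wy": 0,"wz": 0,"hand": 85},
  {"x": -35,"y": 0,"z": 0,"wx": 0,"wy": 0,"wz": 0,"hand": 85},
  {"x": -35,"y": 0,"z": 0,"wx": 0,"wy": 0,"wz": 0,"hand": 85},
  {"x": -35,"y": 0,"z": 0,"wx": 0,"wy": 0,"wz": 0,"hand": 85},
  {"x": -35,"y": 0,"z": 0,"wx": 0,"wy": 0,"wz": 0,"hand": 85},
  {"x": 0,"y": 0,"z": 0,"wx": 0,"wy": 0,"wz": 0,"hand": 85},
])

```text
t: 11.08
eef_pos: [0.576, 0.0257, 0.4008]
tcp_rot: [[0.058, 0.998, -0.002], [0.998, -0.058, -0.002], [-0.002, -0.002, -1.0]]
wrist_force: [-0.1, -0.3, 0.2]
opening: 0.0852
gripper_force: 0.0
```

Run:
```python
from workcell import *
from h import *
ims=[];G={}
for n in("side","top"):
    g=G[n]=get_image(n);ims.append(cv2.resize(g["image"][:,:,::-1],(400,300)))
S,T=G["side"],G["top"]
def ln(c,y0,z):
    for g in(S,T):print(c,z,proj(g,np.array([.589 if c=="g" else .571,y0,z])).round(1))
a=bar(S,(350,130,440,185),"g");b=bar(T,(110,185,215,235),"g")[::-1];print(a.round(1).tolist(),b.round(1).tolist())
for x,y in zip(a,b):print(tri((S,T),(x,y)))
ln("g",.2405,.32)
a=bar(S,(150,180,230,225),"b");b=bar(T,(360,195,450,235),"b")[::-1]
for x,y in zip(a,b):print(tri((S,T),(x,y)))
cv2.imwrite("pics/f.png",np.hstack(ims))
```

```text
[[371.7, 148.0], [400.9, 141.7], [430.1, 135.5]] [[159.2, 205.1], [140.6, 203.9], [121.9, 202.8]]
(array([0.58646038, 0.20407001, 0.33071517]), [np.float64(0.02812690269032274), np.float64(0.028126902690322784)])
(array([0.58915399, 0.2532493 , 0.32420406]), [np.float64(0.014593813678323148), np.float64(0.014593813678323181)])
(array([0.59247562, 0.30232702, 0.32021844]), [np.float64(0.0012347022611046287), np.float64(0.0012347022611045677)])
g 0.32 [401.3 141.1]
g 0.32 [157.5 204.3]
(array([ 0.57182662, -0.26782952,  0.20811384]), [np.float64(0.00011894111138612027), np.float64(0.00011894111138623591)])
(array([ 0.57071284, -0.21021411,  0.20508736]), [np.float64(0.0013654833084741063), np.float64(0.0013654833084742054)])
(array([ 0.56962384, -0.15179588,  0.20261816]), [np.float64(0.002531023567823112), np.float64(0.0025310235678231902)])
```

View pics/f.png

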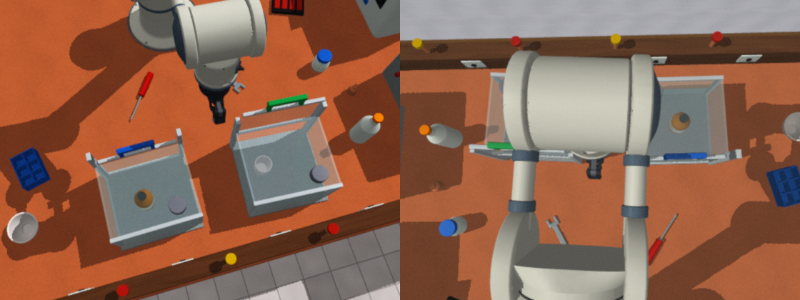

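The blue sash is shut. The green sash is up: its visible bar end triangulates to z = 0.320 and its side-view centre matches 0.32. The bottle and cup are still standing and the arm is clear.

```bash
python3 -c "
from workcell import *
print(finish_job())"
```

```text
the job is handed in; nothing more can be done
None
```

I pulled the blue-handled sash fully down, raised the green-handled sash fully up (bar at about 0.32 m), let go of both handles with the bottle and cup still standing, and handed the job in after about 11 s of the 48 s; it returned no verdict.

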